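# Park the swinging capping head over the open sample bottle

### The job

Press the yellow parking catch fully down to let the hanging capping head go, then take the carriage by its orange handle, bring the head over the one sample bottle that has no cap, and steady its swing by the way you move the carriage until the head hangs plumb and quiet, centred over that bottle, for some five seconds; then let go and leave it hanging so. Do not touch the head or its counterweight, never drive it into a much wider swing than it was parked at, do not rush the carriage, and leave the bottles where they stand.

Things in the scene. Friction and masses are not known exactly. Their poses are not given: they have to be found in the camera images.
- gantry: Fixed bench gantry: base plate 10 mm thick, level beam along its y axis (30 mm wide, top at 235 mm) on two posts. Origin on the table under the beam; z up, x away from the robot (about world x), y along the beam (about world y). The head swings in the plane gantry x = 0.080. With carriage = 0 the swing pivot is at gantry (0.080, 0.160, 0.270).
- carriage (a joint): Blue carriage on the beam, m: 0 parked at its stop at the gantry's +y end; grows towards gantry -y; other stop at 0.340. Swing pivot at gantry y = 0.160 - value. About 0.8 kg (hidden), sliding friction about 2.5 N plus 3 N per m/s, so it stays where it is left.
- carriage_handle (a point): Grip point in the carriage's upright orange handle, on the robot's side of the beam (gantry x = -0.085; y = 0.160 when parked): round knob 32 mm in diameter, 248 to 308 mm above the table; this point is on its axis at 285 mm, a good TCP height for a grasp from above with the fingers closing along the beam.
- swing (a joint): Angle of the free-swinging head, rad: 0 plumb, positive with its lower end towards gantry +y. Almost frictionless (decay time about 100 s). Period nominally 2.15 s (hidden trim: 1.9 to 2.5 s). angle'' = -w^2 angle + (w^2/g) carriage'', w = 2 pi / period. Starts at about 0.35, leaning on the catch, and swings free once the catch is down.
- capper: The capping head (must not be touched): white cylinder 52 mm in diameter with a square red guard 50 x 50 x 30 mm at its lower end, on a steel bar under the pivot; 0.45 kg. Origin on the pivot axis, z up along the bar; centre of mass about 103 mm below the pivot, underside 145 mm below it. Plumb, its underside is 125 mm above the table.
- counterweight: Dark steel disc 60 mm in diameter, 36 mm thick, rigidly joined to the head, its centre 75 mm above the pivot (345 mm above the table when plumb); about 0.52 kg. Origin on the pivot axis, axes as the capper's. Must not be touched.
- capper_mouth (a point): Centre of the head's underside (145 mm below the pivot): the point to be brought over the bottle mouth.
- catch (a joint): Travel of the yellow parking catch, m: 0 up, its peg stands in the head's way; 0.030 fully down, below the head's sweep (the head comes free at about 0.012). It stays down; friction about 4 N.
- catch_pad (a point): Centre of the top of the catch's round yellow press pad, 42 mm in diameter, outside the parked head (gantry x = 0.080, y = 0.305), 155 mm above the table when up; press straight down on it by 30 mm.
- open_bottle: Loose amber sample bottle without a cap (white ring round a dark mouth), 42 mm in diameter, 95 mm tall, standing on the base plate under the head's path. Origin centre of its underside, z up. The three bottles change places.
- open_bottle_mouth (a point): Centre of the open bottle's mouth, 95 mm above its underside.
- capped_a: Sample bottle, same size, with a black cap. Origin centre of its underside.
- capped_b: Sample bottle, same size, with a black cap. Origin centre of its underside.

How it is judged (in metres and radians):
On the way, in this order (a step that is already met when the one before it is completed fails the run):
1. the catch is pressed down and the head swings free (value of joint catch above 0.022 m and value of joint swing below 0.28 rad), for 0.1 s.
2. the head hangs quiet, centred over the open bottle (horizontal distance between capper_mouth and open_bottle_mouth below 0.018 m and value of joint swing between -0.08 and 0.08 rad), for 4.5 s.
At the end, for the whole second after the job is handed in: For 4.5 s, and again in the last second with the carriage let go: centre of the head's underside within 18 mm (horizontally) of the open bottle's mouth, head within 0.08 rad of plumb; at the end also swinging under 0.25 rad/s, catch down over 22 mm, bottle upright (all of step 2 and velocity of joint swing between -0.25 and 0.25 rad/s and value of joint catch above 0.022 m and angle between open_bottle's own z axis and vertical below 0.1 rad); the robot touches nothing.
It fails at once if the head or its counterweight is touched by the robot (contact force between any of the arm, the fingers and capper above 0.3 N or contact force between any of the arm, the fingers and counterweight above 0.3 N).
It fails at once if the head swings out past 0.55 rad (value of joint swing above 0.55 rad or value of joint swing below -0.55 rad).
It fails at once if the carriage is rushed, faster than 0.5 m/s (velocity of joint carriage above 0.5 m/s or velocity of joint carriage below -0.5 m/s).
It fails at once if a sample bottle is shifted by more than 15 mm or tipped (distance of any of open_bottle, capped_a, capped_b from where it was at the start of the episode above 0.015 m or angle between any of open_bottle, capped_a, capped_b's own z axis and vertical above 0.3 rad).
It also fails if it takes over 61 s, if anything falls off the work surface, if the arm or the gripper's body presses on something with over 40 N, if the wrist force passes 120 N, or if a joint passes its speed limit or range.

### The arm

A 6-joint arm with a two-finger parallel gripper is mounted at the origin on the work surface. World frame = base frame: x ahead of the robot, y to its left, z up, the work surface at z = 0. Lengths are in mm, angles in rad, forces in N, time in s.
With the tool pointing down it reaches from about 350 to 975 mm from the base axis. Payload 7.1 kg.
Tool frame: the origin (TCP) lies between the finger pads, 19 mm behind the fingertips; this is the grasp point; z points along the fingers, y is the line along which they close (so a half turn about z gives the same grasp; the last joint's range is limited). The gripper opens to 88 mm and grips with 3 to 60 N. Pads are 20 mm wide; open, the fingers measure 115 mm over their backs; the gripper's body (75 mm by 178 mm) begins 61 mm behind the grasp point.
Start: joints at [1.273, 0.423, 1.63, -0, 1.089, -0.019], TCP at [171.97, 600.859, 241.375] pointing down, gripper open.
Joint ranges: [-3, 3], [-0.9, 2.11], [0.09, 2.58], [-1.31, 4.45], [0.11, 2.69], [-2.54, 2.54]. Speed limits (rad/s): [2.39, 2.39, 3.01, 3.14, 3.14, 3.14].

### API

Orientations are given as a rotation vector (axis times angle).
In Python, from workcell import get_obs, get_image, camera_params, close_job gives the robot as it stands.
- The arm moves only by the shell command python3 -m creep 'ROWS' [OPENING]. ROWS is a JSON object of lists of equal length, an entry for each row: "delta_pos": the shift along the tool's x, y, z in m, a list of three; "twist": the turn, a rotation vector about the tool's x, y, z in degrees, a list of three. A call has 1 to 20 rows; each row shifts and turns the commanded pose from where the row before left it, along the tool's axes as they then stand; what a row does not reach is not made up. A row lasts 1/12 s, in which the tool goes at most 41.7 mm and 7.16 degrees, less where a joint would pass 70% of its speed; a pose out of reach is approached as far as the arm can. A call with a gripper value outside its range is refused whole. OPENING is the opening, from 0 (shut) to 1 (fully open), set as the call begins (- or left out, the last holds). The fingers move at their own pace and stop on an object; the grip force is fixed at half the most. Time passes only in rows, so rows that do not move let the fingers close. It gives the time, the measured TCP pose, the force, the opening and the grip force at its end, in the units of the state.
- get_obs(): the state, without advancing time (a new reading comes with each control period).
- get_image(name): name is "side" or "top"; returns (picture, depth): 400x640x3 uint8, red, green, blue; 400x640 float32, mm along the optical axis (not along the pixel's ray), 0 where there is no reading.
- camera_params(name): a dict with "camera_matrix" (3x3 intrinsics, pixels), "extrinsics" (4x4, takes a point from camera to world coordinates). Camera axes: x right, y down, z forward; pixel columns grow to the right and rows downward; lengths in mm; the calibration is good to about 2 mm. A picture is of the moment at which its call begins. camera_params takes no time and is no camera call.
- close_job(): hands the job in; it is judged then, once.
The state is a dict: "t": time; "qpos": joint angles; "qvel": joint speeds; "joint_torque": joint torques, N m; "ee_pos": TCP position; "orientation": TCP orientation; "ft_force": force on the tool from outside, world axes, zero at the start; "moment": the same for the moment, N m; "width": finger opening in mm; "grasp_force": force on a finger pad.
Only numpy, scipy, OpenCV 4.12 (cv2) and the standard library are available. Lean on these libraries where they do the work, as an engineer would, in place of code of your own. Each camera call takes 0.05 s, during which the arm holds its last target. There are 200 camera calls.

## Working session

There is one attempt and no reset: what is moved stays moved. The work goes in short steps, Python scripts to look and compute and a shell command to move; the robot and the scene stay as the last step left them, time stands still between calls to the robot, and variables do not carry over. Pictures are saved under pics/ and viewed, at most 10 in all, crops included, and the job is handed in when it is done.

```bash
mkdir -p pics
cat > h.py <<'E'
import numpy as np,cv2
from workcell import *
def cloud(n):
    im,d=get_image(n); p=camera_params(n); K=np.array(p["camera_matrix"]);E=np.array(p["extrinsics"])
    v,u=np.mgrid[:400,:640]
    c=np.stack([(u-K[0,2])/K[0,0]*d,(v-K[1,2])/K[1,1]*d,d],-1)
    w=c@E[:3,:3].T+E[:3,3]; w[d==0]=np.nan
    return im,w
def hsv(im): return cv2.cvtColor(im,cv2.COLOR_RGB2HSV)
E
python3 - <<'E'
from h import *
o=get_obs();print(o)
for n in("side","top"):
    im,w=cloud(n);cv2.imwrite(f"pics/{n}0.png",im[...,::-1]);np.save(n,w);np.save(n+"im",im)
    h=hsv(im)
    for nm,lo,hi in(("yellow",(22,120,100),(35,255,255)),("orange",(8,150,120),(20,255,255)),("blue",(100,120,60),(130,255,255)),("red",(0,150,80),(6,255,255))):
        m=cv2.inRange(h,lo,hi)
        k,l,s,c=cv2.connectedComponentsWithStats(m)
        for i in range(1,k):
            if s[i,4]>40:
                q=w[l==i];print(n,nm,c[i].round(),s[i,4],np.nanmedian(q,0).round(),np.nanpercentile(q,3,axis=0).round(),np.nanpercentile(q,97,axis=0).round())
E
```

```text
{'t': 0.0, 'qpos': array([ 1.27297356e+00,  4.23857694e-01,  1.63065275e+00,  3.24260655e-05,
        1.08858238e+00, -1.89964380e-02]), 'qvel': array([-0.00226471, -0.00045767, -0.00017434,  0.00022642,  0.0005777 ,
       -0.00083085]), 'joint_torque': array([-3.21849388e-03, -5.44614995e+01, -2.73667341e+01,  6.41892012e-02,
        2.29530578e-02, -1.53986175e-04]), 'ee_pos': array([171.83407405, 600.38911112, 240.60578064]), 'orientation': array([-4.36548466e-01, -3.11084546e+00,  2.31963980e-03]), 'ft_force': array([ 0.56254663,  0.23667418, -0.4966707 ]), 'moment': array([0.02232124, 0.00140451, 0.01423181]), 'grasp_force': 0.0, 'width': 88.39432852663047}
side yellow [324. 136.] 156 [600. 274. 155.] [583. 257. 151.] [618. 295. 159.]
side yellow [429. 222.] 51 [814.   7. 100.] [807.  -2.  94.] [819.  20. 104.]
side yellow [490. 361.] 2083 [ 830. -329.  111.] [ 756. -356.  108.] [ 907. -302.  115.]
side orange [266. 157.] 138 [445. 118. 308.] [432. 106. 305.] [458. 132. 310.]
side orange [448. 181.] 181 [871.  81. 160.] [853.  63. 157.] [888.  99. 164.]
side orange [476. 332.] 
[... 1111 characters left out ...]
ange [287. 250.] 213 [445. 118. 308.] [432. 105. 305.] [458. 131. 311.]
top blue [442.   2.] 1257 [1131. -271. -129.] [1125. -816. -135.] [1139.   56. -123.]
top blue [363. 161.] 227 [656. -56.  25.] [ 647. -183.   12.] [665.  70.  32.]
top blue [367. 189.] 209 [586. -62.  26.] [ 578. -188.   11.] [596.  63.  31.]
top blue [284. 206.] 1173 [530. 124. 287.] [495.  96. 284.] [563. 151. 291.]
top blue [ 80. 297.] 551 [356. 600.  99.] [273. 513.   3.] [368. 714. 104.]
top red [618.  66.] 101 [ 839. -620.  151.] [ 829. -630.  148.] [ 851. -608.  155.]
top red [363.  88.] 42 [813. -52. 101.] [808. -61.  97.] [818. -43. 105.]
top red [158. 127.] 69 [736. 430.  70.] [727. 421.  67.] [746. 439.  75.]
```

View pics/top0.png

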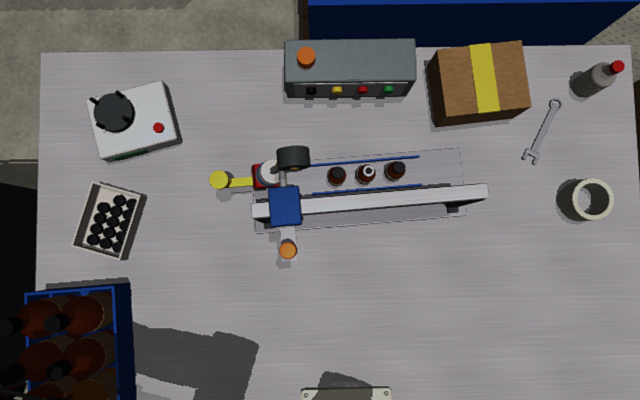

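View pics/side0.png

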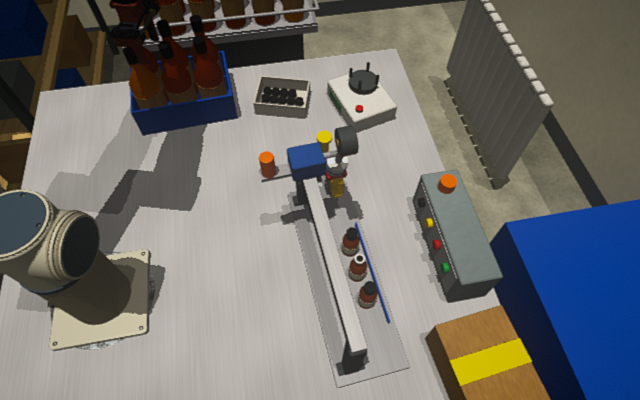

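Both views agree. The open bottle (white ring) is the middle of the three, at about (367,171) in top and (358,260) in side. The yellow pad is at top (218,179) and the orange knob at top (287,250).

Run:
```python
from h import *
import numpy as np
wt,ws=np.load("top.npy"),np.load("side.npy");it,is_=np.load("topim.npy"),np.load("sideim.npy")
# beam top
for w in(wt,ws):
    x,y,z=w[...,0],w[...,1],w[...,2]
    m=(abs(z-235)<5)&(x>480)&(x<580)&(y>-260)&(y<70)
    P=w[m][:,:2]; 
    b=np.polyfit(P[:,1],P[:,0],1);print("beam",m.sum(),b,"yaw deg",np.degrees(np.arctan(-b[0])))
    for nm,c,z0,r in(("knob",(445,118),308,22),("pad",(600,274),155,26)):
        m=(abs(z-z0)<6)&(np.hypot(x-c[0],y-c[1])<r);q=w[m];print(nm,(q.min(0)+q.max(0))/2,q.mean(0))
a=[]
for n,w,im in(("top",wt,it),("side",ws,is_)):
    x,y,z=w[...,0],w[...,1],w[...,2]
    h=hsv(im)
    m=((z>85)&(z<125)&(x>580)&(x<660)&(y>-200)&(y<120)).astype(np.uint8)
    k,l,s,c=cv2.connectedComponentsWithStats(m)
    for i in range(1,k):
        if s[i,4]>20:
            q=w[l==i];print(n,c[i].round(),s[i,4],np.median(q,0).round(1),((q.min(0)+q.max(0))/2).round(1),"V95",np.percentile(h[l==i][:,2],95))
    m=(h[...,1]<60)&(h[...,2]>140)&(x>580)&(x<660)&(y>-160)&(y<80)&(z>70)&(z<130);q=w[m];print("ring",m.sum(),q.mean(0),(q.min(0)+q.max(0))/2)
```

```text
beam 2407 [-6.79152581e-02  5.37611886e+02] yaw deg 3.885291372470691
knob [444.64591641 116.61162984 307.37618612] [444.64250601 117.08107298 308.04128024]
pad [599.80437819 272.7343012  155.12712679] [599.4212236  272.37195612 155.32743518]
beam 2317 [-6.85901966e-02  5.36883393e+02] yaw deg 3.9237831870990076
knob [444.6593374  117.96845589 306.49162934] [444.32478461 116.49285448 307.38352701]
pad [598.62477973 275.06887314 154.54608773] [598.17438081 272.23569694 154.82454286]
top [399. 167.] 130 [ 626.5 -128.7  106.1] [ 627.6 -129.9   99.6] V95 87.64999999999999
top [368. 171.] 99 [618.9 -58.3 105.9] [620.4 -58.1  98.4] V95 190.1
top [338. 172.] 119 [616.9  10.8 106.5] [616.5  11.4 101.6] V95 38.49999999999997
ring 43 [619.87185218 -58.96764123 106.09342147] [619.81281271 -59.022236   105.85697183]
side [351. 234.] 122 [615.7   8.9 105.4] [616.7  11.2  99.6] V95 69.59999999999991
side [359. 260.] 107 [618.9 -59.8 105.3] [619.7 -57.2  97.6] V95 216.0
side [369. 288.] 139 [ 625.9 -130.6  105.7] [ 626.3 -128.2  100.1] V95 67.59999999999997
ring 51 [619.28184268 -57.23525718 105.67027036] [619.76551575 -56.47125316 105.51817574]
```

```bash
cat >> h.py <<'E'
from scipy.optimize import minimize_scalar
O=np.array([540.3,-36.8]); ya=np.radians(3.9); G=np.array([[np.cos(ya),np.sin(ya)],[-np.sin(ya),np.cos(ya)]])
def gan(w): g=w.copy(); g[...,:2]=(w[...,:2]-O)@G.T; return g
def world(g): return G.T@np.array(g)+O
def swing(w,s):
    "angle (rad) of the disc's centre from the rim points, carriage at s mm"
    g=gan(w).reshape(-1,3); g=g[~np.isnan(g[:,0])]
    d=g[:,1:]-np.array([160-s,270]); r=np.hypot(*d.T)
    p=d[(g[:,0]>58)&(g[:,0]<102)&(r<112)&(r>40)&(d[:,1]>15)]
    if len(p)<30: return np.nan,len(p),0
    def c(a):
        e=np.hypot(p[:,0]+75*np.sin(a),p[:,1]-75*np.cos(a))-30
        return np.mean(np.minimum(np.where(e>0,e,0.3*e)**2,100))
    A=np.linspace(-.7,.7,281); a=A[np.argmin([c(x) for x in A])]
    m=minimize_scalar(c,bounds=(a-.01,a+.01),method='bounded'); return m.x,len(p),m.fun
def carr():
    o=get_obs(); g=G@(o["ee_pos"][:2]-O); return o["t"],160-g[1],g[0],o
E
python3 - <<'E'
from h import *
for n in("top","side"):
    w=np.load(n+".npy"); print(n,np.array(camera_params(n)["extrinsics"])[:3,3].round(),swing(w,0))
    g=gan(w); m=(g[...,2]>310)&(g[...,0]>40)&(g[...,0]<120)&(g[...,1]>50)&(g[...,1]<250); q=g[m]; print(m.sum(),np.percentile(q,[2,50,98],axis=0).round())
o=get_obs();n=o["orientation"];R=cv2.Rodrigues(n)[0];print(R.round(3))
print("pad",world([80,309]),"knob",world([-85,160]),"angle y",np.degrees(np.arctan2(R[1,1],R[0,1])))
E
```

```text
top [ 454.   68. 1247.] (np.float64(0.3365172182081056), 774, np.float64(3.237604796386108))
774 [[ 61. 106. 328.]
 [ 76. 134. 365.]
 [ 97. 162. 373.]]
side [ 453. -449. 1052.] (np.float64(0.32681668044550005), 614, np.float64(3.506848187376809))
614 [[ 61. 106. 324.]
 [ 75. 122. 361.]
 [ 96. 157. 372.]]
[[-0.961  0.275 -0.   ]
 [ 0.275  0.961 -0.001]
 [ 0.    -0.001 -1.   ]]
pad [599.09801749 276.92566541] knob [444.61438979 117.04818491] angle y 74.02681431472669
```

Run:
```python
from h import *
for n in("top","side"):
    w=np.load(n+".npy").reshape(-1,3)
    for x in range(50,420,50):
        r=[]
        for y in range(350,900,50):
            m=(abs(w[:,0]-x)<25)&(abs(w[:,1]-y)<25)
            r.append(int(np.nanmax(w[m,2])) if m.any() else -1)
        print(n,x,r)
```

```text
top 50 [-1, -1, -1, -1, -1, -1, -1, -1, -1, -1, -1]
top 100 [8, 7, 5, 101, -1, -1, -1, -1, -1, -1, -1]
top 150 [7, 7, 6, 166, 254, 178, 186, 167, -1, -1, -1]
top 200 [6, 7, 6, 311, 326, 346, 321, -1, -1, -1, -1]
top 250 [7, 7, 9, 161, 269, 267, 269, 188, -1, -1, -1]
top 300 [7, 7, 9, 105, 272, 269, 272, 193, -1, -1, -1]
top 350 [7, 7, 8, 107, 267, 268, 199, 188, 4, -1, -1]
top 400 [7, 5, 8, 8, 9, 6, 7, 6, 6, -1, -1]
side 50 [5, 6, 5, 4, 5, 4, 103, 102, 1, -1, -1]
side 100 [5, 4, 4, 346, 346, 101, 157, 100, -1, -1, -1]
side 150 [5, 6, 6, 348, 402, 398, 283, 100, -1, -1, -1]
side 200 [6, 7, 7, 347, 401, 390, 345, -1, -1, -1, -1]
side 250 [5, 4, 5, 170, 268, 267, 322, 101, -1, -1, -1]
side 300 [5, 5, 6, 118, 268, 268, 269, 265, -1, -1, -1]
side 350 [6, 6, 5, 102, 268, 184, 198, 165, 6, -1, -1]
side 400 [6, 5, 6, 6, 7, 5, 6, 7, 6, -1, -1]
```

```bash
python3 -m creep '{"delta_pos":[[0,0,-0.02],[0,0,-0.03],[0,0,-0.03],[0,0,-0.03],[0,0,-0.02]],"twist":[[0,0,0],[0,0,0],[0,0,0],[0,0,0],[0,0,0]]}' 0
python3 -m creep '{"delta_pos":[[-0.012,-0.0045,0],[-0.02,-0.008,0],[-0.027,-0.0105,0],[-0.027,-0.0105,0],[-0.027,-0.0105,0],[-0.027,-0.0105,0],[-0.027,-0.0105,0],[-0.027,-0.0105,0],[-0.027,-0.0105,0],[-0.027,-0.0105,0],[-0.027,-0.0105,0],[-0.027,-0.0105,0],[-0.027,-0.0105,0],[-0.027,-0.0105,0],[-0.027,-0.0105,0],[-0.027,-0.0105,0],[-0.027,-0.0105,0],[-0.027,-0.0105,0],[-0.023,-0.0085,0],[-0.012,-0.004,0]],"twist":[[0,0,0],[0,0,0],[0,0,0],[0,0,0],[0,0,0],[0,0,0],[0,0,0],[0,0,0],[0,0,0],[0,0,0],[0,0,0],[0,0,0],[0,0,0],[0,0,0],[0,0,0],[0,0,0],[0,0,0],[0,0,0],[0,0,0],[0,0,0]]}'
python3 -m creep '{"delta_pos":[[0,0,0],[0,0,0.01],[0,0,0.02],[0,0,0.02],[0,0,0.02],[0,0,0.02],[0,0,0.02],[0,0,0.02],[0,0,0.02],[0,0,0.01],[0,0,0]],"twist":[[0,0,7],[0,0,7],[0,0,7],[0,0,7],[0,0,7],[0,0,7],[0,0,7],[0,0,7],[0,0,7],[0,0,7],[0,0,0]]}'
python3 - <<'E'
from h import *
o=get_obs();R=cv2.Rodrigues(o["orientation"])[0];e=o["ee_pos"]
print(e,o["qpos"],"yang",np.degrees(np.arctan2(R[1,1],R[0,1])),"to pad(tool mm)",R.T@(np.array([599,276.9,174])-e),"gan",G@(e[:2]-O))
E
```

```text
t: 0.52
ee_pos: [172.1, 601.3, 374.2]
orientation: [0.436, 3.111, 0.004]
ft_force: [-0.9, 1.3, -0.4]
width: 57.8
grasp_force: 0.0
t: 2.18
ee_pos: [600.1, 275.3, 369.7]
orientation: [-0.44, -3.109, 0.003]
ft_force: [-1.1, 1.0, -0.1]
width: 0.6
grasp_force: 0.0
t: 3.1
ee_pos: [596.2, 277.2, 207.5]
orientation: [-2.145, -2.292, 0.009]
ft_force: [-1.0, -0.9, -0.5]
width: 0.5
grasp_force: 0.0
[596.17920453 277.23550099 207.52552899] [4.17117452e-01 5.09790040e-01 1.57381733e+00 1.46745235e-04
 1.06456319e+00 3.50860388e-01] yang 3.7917675204949886 to pad(tool mm) [-0.44957284  3.00094433 33.50854756] gan [ 77.10901975 309.50764199]
```

```bash
python3 -m creep '{"delta_pos":[[0,0.003,0.012],[0,0,0.014],[0,0,0.01],[0,0,0.008],[0,0,0.008],[0,0,0.008],[0,0,0.003],[0,0,0]],"twist":[[0,0,0],[0,0,0],[0,0,0],[0,0,0],[0,0,0],[0,0,0],[0,0,0],[0,0,0]]}'
```

```text
t: 3.77
ee_pos: [601.3, 278.1, 147.4]
orientation: [-2.141, -2.298, 0.001]
ft_force: [-0.1, -0.5, 0.1]
width: 0.5
grasp_force: 0.0
```

```bash
python3 -m creep '{"delta_pos":[[0,0,0.003],[0,0,0.002],[0,0,0]],"twist":[[0,0,0],[0,0,0],[0,0,0]]}'
python3 - <<'E'
from h import *
for n in("side","top"):
    t=get_obs()["t"];im,w=cloud(n);h=hsv(im);m=cv2.inRange(h,(22,120,80),(35,255,255))>0
    g=gan(w); m&=(abs(g[...,0]-80)<25)&(abs(g[...,1]-305)<25)
    print(n,t,swing(w,0),m.sum(),np.nanmedian(g[m],0) if m.any() else 0)
    cv2.imwrite(f"pics/{n}1.png",im[...,::-1])
E
```

```text
t: 4.02
ee_pos: [601.6, 278.2, 144.0]
orientation: [2.142, 2.298, 0.0]
ft_force: [-2.3, -0.7, 3.5]
width: 0.4
grasp_force: 2.2
side 4.0167 (np.float64(-0.10808780043504045), 602, np.float64(3.6968096861519038)) 68 [ 85.40875369 293.48170969 122.95300482]
top 4.0667 (np.float64(-0.14170193112901056), 779, np.float64(3.3153250347286445)) 2 [ 86.70960452 280.77511549  61.49831823]
```

```bash
python3 -m creep '{"delta_pos":[[0,0,-0.015],[0,0,-0.025],[0,0,-0.03],[0,0,-0.03],[0,0,-0.03],[0,0,-0.03],[0,0,-0.03],[0,0,-0.025],[0,-0.01,-0.013],[0,-0.02,0],[0,-0.025,0],[0,-0.025,0],[0,-0.025,0],[0,-0.025,0],[-0.01,-0.02,0],[-0.02,-0.012,0],[-0.03,-0.005,0],[-0.03,0,0],[-0.03,0,0],[-0.03,0,0]],"twist":[[0,0,0],[0,0,0],[0,0,0],[0,0,0],[0,0,0],[0,0,0],[0,0,0],[0,0,0],[0,0,0],[0,0,0],[0,0,0],[0,0,0],[0,0,0],[0,0,0],[0,0,0],[0,0,0],[0,0,0],[0,0,0],[0,0,0],[0,0,0]]}'
python3 -m creep '{"delta_pos":[[0,0,0],[0,0,0],[0,0,0],[0,0,0],[0,0,0],[0,0,0],[0,0,0],[0,0,0],[0,0,0],[0,0,0],[0,0,0],[0,0,0],[0,0,0],[0,0,0]],"twist":[[0,0,-7],[0,0,-7],[0,0,-7],[0,0,-7],[0,0,-7],[0,0,-7],[0,0,-7],[0,0,-7],[0,0,-7],[0,0,-7],[0,0,-7],[0,0,-7],[0,0,-6],[0,0,0]]}' 0.8
python3 - <<'E'
from h import *
w,im=None,None
t0=get_obs()["t"];im,w=cloud("side");a=swing(w,0);g=gan(w);h=hsv(im)
t1=get_obs()["t"];im2,w2=cloud("top");b=swing(w2,0)
o=get_obs();R=cv2.Rodrigues(o["orientation"])[0];e=o["ee_pos"]
print(t0,a,t1,b,o["t"])
for i,ww in((im,w),(im2,w2)):
    gg=gan(ww); m=(cv2.inRange(hsv(i),(8,150,100),(20,255,255))>0)&(abs(gg[...,2]-308)<8); print("knob",m.sum(),np.nanmedian(gg[m],0) if m.any() else 0)
print(e,o["qpos"],"yang",np.degrees(np.arctan2(R[1,1],R[0,1])),"to knob(tool)",R.T@(np.array([444.6,117,285])-e),"gan",G@(e[:2]-O),o["width"])
E
```

```text
t: 5.78
ee_pos: [444.1, 115.6, 370.6]
orientation: [-2.141, -2.299, 0.001]
ft_force: [0.8, -0.5, -0.3]
width: 0.6
grasp_force: 0.0
t: 6.95
ee_pos: [444.5, 116.7, 370.5]
orientation: [0.116, -3.138, 0.0]
ft_force: [-0.2, -0.9, 0.3]
width: 70.0
grasp_force: 0.0
6.95 (np.float64(-0.021171746898091447), 604, np.float64(3.6767443993296647)) 7.0 (np.float64(0.04023178490899419), 778, np.float64(3.4574551346365348)) 7.05
knob 20 [-96.27027528 158.16373113 307.43834411]
knob 0 0
[444.8053136  116.79360764 370.78520962] [ 2.30870018e-01  3.15828142e-02  1.83049747e+00  4.45862736e-05
  1.28044001e+00 -1.40688612e+00] yang 93.83578486872057 to knob(tool) [ 0.11193673  0.2290357  85.78532481] gan [-84.82683346 159.73302652] 70.00314280182678
```

Aligned over the knob. Descend, grasp, then measure the swing.

```bash
python3 -m creep '{"delta_pos":[[0,0,0.01],[0,0,0.018],[0,0,0.02],[0,0,0.02],[0,0,0.013],[0,0,0.005],[0,0,0]],"twist":[[0,0,0],[0,0,0],[0,0,0],[0,0,0],[0,0,0],[0,0,0],[0,0,0]]}'
python3 -m creep '{"delta_pos":[[0,0,0],[0,0,0],[0,0,0],[0,0,0],[0,0,0],[0,0,0]],"twist":[[0,0,0],[0,0,0],[0,0,0],[0,0,0],[0,0,0],[0,0,0]]}' 0.2
python3 - <<'E'
from h import *
L=[(4.0167,"s",-.108),(4.0667,"t",-.142),(6.95,"s",-.021),(7.0,"t",.040)]
for k in range(14):
  for n in("side","top"):
    t,s,gx,o=carr(); im,w=cloud(n); L.append((t,n[0],float(swing(w,s)[0])))
print(carr()); print([(round(t,3),n,round(a,3)) for t,n,a in L])
import json;json.dump(L,open("free.json","w"))
from scipy.optimize import least_squares
t=np.array([l[0] for l in L]);a=np.array([l[2] for l in L]);sd=np.array([l[1]=="s" for l in L])
best=min((least_squares(lambda p:p[0]*np.cos(p[2]*(t-8))+p[1]*np.sin(p[2]*(t-8))+p[3]+p[4]*sd-a,[.2,.2,2*np.pi/T,0,0],loss="soft_l1",f_scale=.02) for T in np.linspace(1.9,2.5,7)),key=lambda r:r.cost)
print(best.x,2*np.pi/best.x[2],np.abs(best.fun).max(),np.hypot(*best.x[:2]))
E
```

```text
t: 7.63
ee_pos: [444.5, 116.6, 283.7]
orientation: [0.108, -3.137, 0.001]
ft_force: [1.0, -0.0, 0.3]
width: 70.2
grasp_force: 0.0
t: 8.13
ee_pos: [445.7, 117.1, 285.8]
orientation: [-0.11, 3.139, 0.001]
ft_force: [-1.1, 2.5, 1.2]
width: 33.8
grasp_force: 1.1
(9.5333, np.float64(0.02209769378009696), np.float64(-83.91819520099634), {'t': 9.5333, 'qpos': array([ 2.30825946e-01,  1.20525040e-01,  1.93548787e+00,  4.93992041e-04,
        1.08497057e+00, -1.41036747e+00]), 'qvel': array([ 8.01270172e-05, -1.43774205e-03, -1.98550929e-03, -7.04322702e-04,
       -4.01165566e-04,  8.31419265e-04]), 'joint_torque': array([-1.22469094e+00, -3.27051902e+01, -2.56936097e+01, -7.46168531e-01,
       -1.87521139e-01, -1.78036967e-02]), 'ee_pos': array([445.69519241, 117.09971765, 285.7593368 ]), 'orientation': array([-1.10176776e-01,  3.13914702e+00,  8.59057659e-04]), 'ft_force': array([-1.9409848 ,  2.36189499,  5.97677437]), 'moment': array([ 0.44687745,  0.20650369, -0.04156472]), 'grasp_force': 30.000818073749542, 'width': 31.60205932207146})
[(4.017, 's', -0.108), (4.067, 't', -0.142), (6.95, 's', -0.021), (7.0, 't', 0.04), (8.133, 's', -0.159), (8.183, 't', -0.169), (8.233, 's', -0.22), (8.283, 't', -0.229), (8.333, 's', -0.271), (8.383, 't', -0.27), (8.433, 's', -0.294), (8.483, 't', -0.282), (8.533, 's', -0.291), (8.583, 't', -0.263), (8.633, 's', -0.258), (8.683, 't', -0.217), (8.733, 's', -0.203), (8.783, 't', -0.149), (8.833, 's', -0.125), (8.883, 't', -0.065), (8.933, 's', -0.031), (8.983, 't', 0.026), (9.033, 's', 0.06), (9.083, 't', 0.118), (9.133, 's', 0.15), (9.183, 't', 0.201), (9.233, 's', 0.225), (9.283, 't', 0.263), (9.333, 's', 0.276), (9.383, 't', 0.304), (9.433, 's', 0.304), (9.483, 't', 0.316)]
[-0.03762044 -0.29811058  3.09683516  0.01695872 -0.01433808] 2.0289053125096497 0.02826232236793065 0.30047497826365205
```

```bash
cat > plan.py <<'E'
from h import *
def plan(th,om,w,x0,x1,N,dt=1/12,delay=0.06):
    """min-effort row steps (mm) bringing swing th, om (at now) to rest and carriage x0->x1; theta'' = -w2 th + w2/g x''"""
    g=9810.; t0=delay
    # velocity jumps at row boundaries k=0..N at times t0+k*dt, spread over one row
    tj=t0+np.arange(N+1)*dt; Te=tj[-1]
    A=np.zeros((4,N)); D=np.zeros((N+1,N))
    for k in range(N): D[k,k]=1; D[k+1,k]=-1       # v steps -> jumps
    D/=dt
    A[0]=1
    A[1]=(w/g*np.sin(w*(Te-tj)))@D; A[2]=(w*w/g*np.cos(w*(Te-tj)))@D
    b=np.array([x1-x0,-(th*np.cos(w*Te)+om/w*np.sin(w*Te)),-(-th*w*np.sin(w*Te)+om*np.cos(w*Te)),0])
    A,b=A[:3],b[:3]; Q=np.linalg.inv(D.T@D)
    return (Q@A.T@np.linalg.solve(A@Q@A.T,b))
E
python3 - <<'E'
from plan import *
p=[-0.0376,-.2981,3.0968]; t=9.5333-8; w=p[2]
th=p[0]*np.cos(w*t)+p[1]*np.sin(w*t); om=w*(-p[0]*np.sin(w*t)+p[1]*np.cos(w*t))
print(th,om)
for N in(40,60):
    v=plan(th,om,w,0,186.5,N); x=np.cumsum(v); print(N,v.round(1).tolist(),x.min(),x.max(),np.abs(v).max()*12)
E
```

```text
0.29655670970608855 -0.14953048567061397
40 [0.1, 1.3, 3.3, 6.0, 9.1, 12.4, 15.6, 18.5, 20.8, 22.3, 22.9, 22.4, 20.9, 18.5, 15.1, 11.1, 6.7, 2.0, -2.5, -6.7, -10.4, -13.2, -15.1, -16.0, -15.7, -14.5, -12.3, -9.3, -5.9, -2.1, 1.6, 5.1, 8.1, 10.4, 11.7, 12.1, 11.4, 9.8, 7.2, 3.9] 0.13535619163228865 229.0166804858423 274.371138839657
60 [0.8, 2.2, 4.2, 6.5, 9.0, 11.6, 14.0, 16.1, 17.8, 18.9, 19.4, 19.1, 18.2, 16.6, 14.4, 11.9, 9.1, 6.2, 3.3, 0.8, -1.4, -3.0, -3.9, -4.3, -3.9, -2.9, -1.3, 0.7, 2.9, 5.3, 7.6, 9.6, 11.2, 12.3, 12.8, 12.6, 11.7, 10.1, 7.9, 5.3, 2.3, -0.8, -3.9, -6.8, -9.3, -11.3, -12.7, -13.5, -13.6, -13.0, -11.8, -10.2, -8.2, -6.1, -4.0, -2.0, -0.5, 0.6, 1.1, 0.9] 0.8141106508846848 311.5572836443932 232.25720601671833
```

```bash
python3 -m creep '{"delta_pos":[[0,-0.0001,0],[0,-0.0013,0],[0,-0.0033,0],[0,-0.006,0],[0,-0.0091,0],[0,-0.0124,0],[0,-0.0156,0],[0,-0.0185,0],[0,-0.0208,0],[0,-0.0223,0],[0,-0.0229,0],[0,-0.0224,0],[0,-0.0209,0],[0,-0.0185,0],[0,-0.0151,0],[0,-0.0111,0],[0,-0.0067,0],[0,-0.002,0],[0,0.0025,0],[0,0.0067,0]],"twist":[[0,0,0],[0,0,0],[0,0,0],[0,0,0],[0,0,0],[0,0,0],[0,0,0],[0,0,0],[0,0,0],[0,0,0],[0,0,0],[0,0,0],[0,0,0],[0,0,0],[0,0,0],[0,0,0],[0,0,0],[0,0,0],[0,0,0],[0,0,0]]}' -
python3 -m creep '{"delta_pos":[[0,0.0104,0],[0,0.0132,0],[0,0.0151,0],[0,0.016,0],[0,0.0157,0],[0,0.0145,0],[0,0.0123,0],[0,0.0093,0],[0,0.0059,0],[0,0.0021,0],[0,-0.0016,0],[0,-0.0051,0],[0,-0.0081,0],[0,-0.0104,0],[0,-0.0117,0],[0,-0.0121,0],[0,-0.0114,0],[0,-0.0098,0],[0,-0.0072,0],[0,-0.0039,0]],"twist":[[0,0,0],[0,0,0],[0,0,0],[0,0,0],[0,0,0],[0,0,0],[0,0,0],[0,0,0],[0,0,0],[0,0,0],[0,0,0],[0,0,0],[0,0,0],[0,0,0],[0,0,0],[0,0,0],[0,0,0],[0,0,0],[0,0,0],[0,0,0]]}' -
cat > meas.py <<'E'
from plan import *
import sys
from scipy.optimize import least_squares
n=int(sys.argv[1]);L=[]
for k in range(n):
    for c in("side","top"):
        t,s,gx,o=carr(); im,w=cloud(c); L.append((t,c=="side",swing(w,s)[0],s))
    if k==0: cv2.imwrite(f"pics/m{t:.1f}.png",im[...,::-1])
t,s,gx,o=carr();print(t,s,gx,o["ee_pos"],o["width"],o["grasp_force"],o["ft_force"])
L=np.array(L,float);print(L[:,2].round(3).tolist(),L[:,3].round(1).tolist())
T=L[:,0]-t;w=3.097
r=least_squares(lambda p:p[0]*np.cos(w*T)+p[1]*np.sin(w*T)+p[2]+p[3]*L[:,1]-L[:,2],[0,0,0,0]).x
print("th,om now",r[0],r[1]*w,"amp",np.hypot(r[0],r[1]),"bias",r[2:])
for N in(18,26,30): v=plan(r[0],r[1]*w,w,s,186.5,N);x=s+np.cumsum(v);print(N,v.round(1).tolist(),x.min(),x.max(),np.abs(v).max()*12)
E
python3 meas.py 11
```

```text
t: 11.2
ee_pos: [460.6, -103.9, 285.8]
orientation: [0.109, -3.139, 0.003]
ft_force: [-4.2, -2.5, 6.8]
width: 31.5
grasp_force: 30.0
t: 12.87
ee_pos: [458.3, -70.0, 285.8]
orientation: [0.109, -3.139, 0.0]
ft_force: [-4.0, 2.6, 7.4]
width: 31.6
grasp_force: 30.0
13.9667 187.5314268489901 -84.04595701259774 [458.32122799 -69.98408194 285.7884067 ] 32.02615836410785 30.00662863254547 [-3.97875742 -3.10562385  7.38119264]
[-0.033, -0.022, -0.038, -0.025, -0.039, -0.025, -0.034, -0.017, -0.026, -0.01, -0.018, 0.002, -0.006, 0.013, 0.007, 0.027, 0.019, 0.038, 0.033, 0.049, 0.04, 0.056] [187.5, 188.0, 187.9, 187.8, 187.7, 187.6, 187.6, 187.6, 187.6, 187.5, 187.6, 187.6, 187.5, 187.5, 187.5, 187.5, 187.5, 187.5, 187.5, 187.6, 187.5, 187.5]
th,om now 0.040885554047363076 0.031968582696271036 amp 0.04216848591183557 bias [ 0.01697383 -0.01296166]
18 [-3.9, -6.0, -6.5, -5.7, -4.0, -1.9, 0.4, 2.5, 4.2, 5.2, 5.5, 5.0, 4.0, 2.5, 0.9, -0.5, -1.4, -1.4] 159.58421631211417 189.81536371179243 77.55697993963979
26 [-1.3, -2.1, -2.4, -2.4, -1.9, -1.2, -0.3, 0.6, 1.6, 2.5, 3.2, 3.7, 3.8, 3.7, 3.3, 2.6, 1.7, 0.7, -0.4, -1.4, -2.2, -2.9, -3.1, -3.0, -2.5, -1.5] 175.9452312813741 203.46095404471927 46.063339051186546
30 [-0.5, -0.7, -0.8, -0.6, -0.3, 0.2, 0.8, 1.4, 2.0, 2.6, 3.0, 3.2, 3.3, 3.1, 2.8, 2.3, 1.7, 0.9, 0.1, -0.8, -1.6, -2.3, -2.8, -3.2, -3.4, -3.3, -3.0, -2.5, -1.8, -1.0] 184.66325688861093 212.128144725661 40.45954210320736
```

```bash
python3 -m creep '{"delta_pos":[[0,0.0039,0],[0,0.006,0],[0,0.0065,0],[0,0.0057,0],[0,0.004,0],[0,0.0019,0],[0,-0.0004,0],[0,-0.0025,0],[0,-0.0042,0],[0,-0.0052,0],[0,-0.0055,0],[0,-0.005,0],[0,-0.004,0],[0,-0.0025,0],[0,-0.0009,0],[0,0.0005,0],[0,0.0014,0],[0,0.0014,0]],"twist":[[0,0,0],[0,0,0],[0,0,0],[0,0,0],[0,0,0],[0,0,0],[0,0,0],[0,0,0],[0,0,0],[0,0,0],[0,0,0],[0,0,0],[0,0,0],[0,0,0],[0,0,0],[0,0,0],[0,0,0],[0,0,0]]}' -
python3 meas.py 21
python3 - <<'E'
from h import *
im,w=cloud("top");im2,w2=cloud("side")
for i,ww in((im,w),(im2,w2)):
    g=gan(ww);h=hsv(i)
    m=((cv2.inRange(h,(0,130,50),(7,255,255))>0)|(cv2.inRange(h,(174,130,50),(180,255,255))>0))&(g[...,2]>110)&(g[...,2]<170)&(abs(g[...,0]-80)<40)
    q=g[m];print(m.sum(),np.percentile(q,[3,50,97],axis=0).round(1) if len(q) else 0)
cv2.imwrite("pics/side2.png",cv2.resize(im2[100:340,200:520],None,fx=2.4,fy=2.4)[...,::-1])
E
```

```text
t: 15.47
ee_pos: [458.2, -68.9, 285.8]
orientation: [0.11, -3.139, 0.002]
ft_force: [-3.0, -3.1, 7.1]
width: 31.6
grasp_force: 30.0
17.5667 186.21967017884748 -84.07438298355369 [458.20364833 -68.67729633 285.75563453] 32.018869298502075 30.003874897956848 [-4.17146647 -1.88359844  7.07222177]
[-0.003, 0.011, -0.002, 0.01, -0.003, 0.012, -0.001, 0.012, 0.0, 0.012, 0.0, 0.015, 0.001, 0.017, 0.004, 0.018, 0.007, 0.02, 0.007, 0.023, 0.008, 0.023, 0.009, 0.022, 0.01, 0.021, 0.01, 0.021, 0.005, 0.021, 0.006, 0.019, 0.005, 0.015, 0.003, 0.016, 0.0, 0.011, -0.001, 0.011, -0.001, 0.011] [186.5, 186.2, 186.2, 186.2, 186.2, 186.2, 186.2, 186.2, 186.2, 186.2, 186.2, 186.2, 186.2, 186.2, 186.2, 186.2, 186.2, 186.2, 186.2, 186.2, 186.2, 186.2, 186.2, 186.2, 186.2, 186.2, 186.2, 186.2, 186.2, 186.2, 186.2, 186.2, 186.2, 186.2, 186.2, 186.2, 186.2, 186.2, 186.2, 186.2, 186.2, 186.2]
th,om now -0.0058649792725977675 -0.0031133259254384803 amp 0.00595050860978294 bias [ 0.01634627 -0.01312154]
18 [0.6, 0.9, 0.9, 0.8, 0.6, 0.2, -0.1, -0.4, -0.7, -0.8, -0.8, -0.7, -0.5, -0.3, -0.1, 0.2, 0.3, 0.2] 185.81153869317163 190.2238350556196 11.300566587609248
26 [0.2, 0.3, 0.3, 0.3, 0.2, 0.1, 0.0, -0.1, -0.3, -0.4, -0.5, -0.5, -0.5, -0.5, -0.4, -0.3, -0.2, -0.1, 0.1, 0.2, 0.4, 0.4, 0.5, 0.4, 0.4, 0.2] 183.88086592989612 187.6825216236356 6.39891672950926
30 [0.1, 0.1, 0.1, 0.1, 0.0, -0.1, -0.1, -0.2, -0.3, -0.4, -0.4, -0.5, -0.5, -0.4, -0.4, -0.3, -0.2, -0.1, 0.0, 0.1, 0.3, 0.4, 0.4, 0.5, 0.5, 0.5, 0.4, 0.4, 0.3, 0.1] 182.66666999890015 186.51490848704415 5.889522368789986
49 [[ 55.2 -36.1 136.8]
 [ 62.4  -6.4 154.4]
 [104.3  -3.6 157.6]]
171 [[ 54.4 -52.5 128. ]
 [ 70.3 -51.  148.3]
 [103.3 -23.4 157.8]]
```

View pics/side2.png

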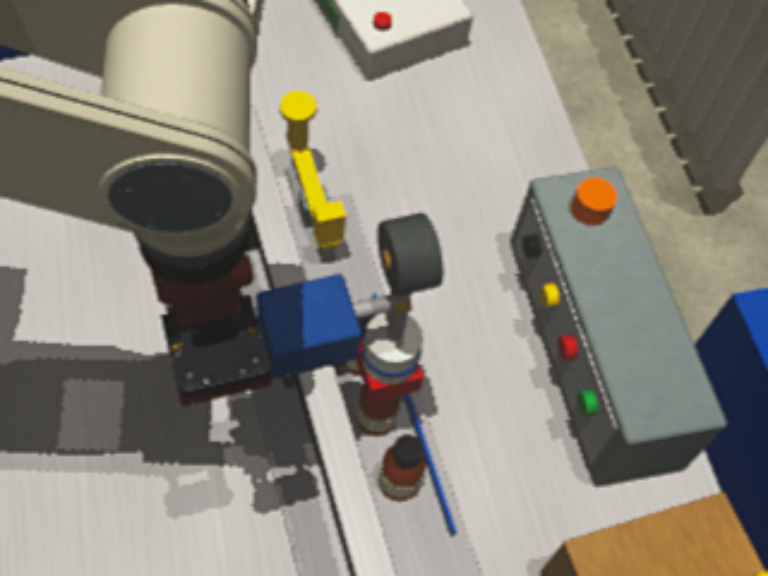

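The picture shows the head hanging plumb at crop (390,370), over the middle bottle at (378,410), and the catch is down. The red guard's centre measures gantry y ≈ -28, against -26.5 for the bottle. I'll hold for the remaining time, then release, rise clear and check.

```bash
for i in 1 2; do python3 -m creep '{"delta_pos":[[0,0,0],[0,0,0],[0,0,0],[0,0,0],[0,0,0],[0,0,0],[0,0,0],[0,0,0],[0,0,0],[0,0,0],[0,0,0],[0,0,0],[0,0,0],[0,0,0],[0,0,0],[0,0,0],[0,0,0],[0,0,0],[0,0,0],[0,0,0]],"twist":[[0,0,0],[0,0,0],[0,0,0],[0,0,0],[0,0,0],[0,0,0],[0,0,0],[0,0,0],[0,0,0],[0,0,0],[0,0,0],[0,0,0],[0,0,0],[0,0,0],[0,0,0],[0,0,0],[0,0,0],[0,0,0],[0,0,0],[0,0,0]]}' - | head -1; done
python3 -m creep '{"delta_pos":[[0,0,0],[0,0,0],[0,0,0],[0,0,0],[0,0,0],[0,0,0],[0,0,0],[0,0,0],[0,0,-0.01],[0,0,-0.02],[0,0,-0.025],[0,0,-0.025],[0,0,-0.02],[0,0,-0.01],[0,0,0],[0,0,0]],"twist":[[0,0,0],[0,0,0],[0,0,0],[0,0,0],[0,0,0],[0,0,0],[0,0,0],[0,0,0],[0,0,0],[0,0,0],[0,0,0],[0,0,0],[0,0,0],[0,0,0],[0,0,0],[0,0,0]]}' 0.85
python3 meas.py 8 | head -4
python3 - <<'E'
from h import *
for n in("side","top"):
    im,w=cloud(n);g=gan(w);h=hsv(im)
    m=((cv2.inRange(h,(0,130,50),(7,255,255))>0)|(cv2.inRange(h,(174,130,50),(180,255,255))>0))&(g[...,2]>110)&(g[...,2]<170)&(abs(g[...,0]-80)<40)
    q=g[m];print(n,np.percentile(q,[3,97],axis=0).round(1))
    m=(cv2.inRange(h,(22,120,80),(35,255,255))>0)&(np.hypot(g[...,0]-80,g[...,1]-305)<20);print("pad z",np.nanmedian(g[m],0))
E
```

```text
t: 19.33
t: 21.0
t: 22.33
ee_pos: [458.4, -68.2, 395.3]
orientation: [-0.11, 3.139, -0.0]
ft_force: [-0.5, 0.1, -0.1]
width: 74.9
grasp_force: 0.0
23.1333 185.76131419261452 -83.6844461895073 [458.56150693 -68.1934801  395.41228368] 74.66307802246506 0.0 [0.58658364 0.50582705 0.15654753]
[0.011, 0.025, 0.015, 0.029, 0.015, 0.028, 0.015, 0.029, 0.013, 0.028, 0.015, 0.027, 0.012, 0.024, 0.012, 0.022] [185.7, 185.6, 185.6, 185.6, 185.6, 185.6, 185.7, 185.7, 185.7, 185.7, 185.8, 185.8, 185.8, 185.8, 185.8, 185.8]
th,om now 0.0005086730050310932 -0.021925411733626624 amp 0.007097815432728289 bias [ 0.02127218 -0.01321704]
18 [-0.2, -0.2, -0.0, 0.2, 0.5, 0.7, 0.9, 0.9, 0.9, 0.7, 0.4, 0.1, -0.3, -0.6, -0.9, -1.0, -0.9, -0.6] 185.40684308628244 190.76241102645727 11.941745368089869
side [[ 54.4 -51.8 128.7]
 [102.8 -26.2 158.8]]
pad z [ 79.24688173 298.1228862  123.30079433]
top [[ 54.9 -12.7 143.2]
 [104.   -2.9 158.4]]
pad z [ 79.49207445 302.92073379 125.18307597]
```

The head is quiet and centred, the catch is down and the gripper is clear, so I'm handing in.

```bash
python3 -c "
from workcell import close_job;print(close_job())"
```

```text
the job is handed in; nothing more can be done
None
```

I handed the job in at about 23 s: the catch is down 30 mm, the head hangs within about 0.02 rad of plumb and about 1 mm from centre over the open bottle, it had been quiet for over 5 s before I let go, and the arm is clear; no verdict came back.

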